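# Repack the magnifier kit

## Robot

A 7-joint arm with a two-finger parallel gripper is mounted at the origin on the work surface. World frame = base frame: x ahead of the robot, y to its left, z up, the work surface at z = 0. Lengths are in m, angles in rad, forces in N, time in s.
With the tool pointing down it reaches from about 0.4 to 0.85 m from the base axis. Payload 10.4 kg.
Tool frame: the origin (TCP) lies midway between the tips of the shut fingers; the grasp point (between the pads) lies 19 mm behind it (manip.pinch_z is the distance from the TCP to the grasp point, in m); y points along the fingers, x is the direction in which the jaws open and shut, and the axes are right-handed (so a half turn about y gives the same grasp; the last joint's range is limited). The gripper opens to 85 mm and grips with 20 to 120 N. Pads are 22 mm wide; open, the fingers measure 114 mm over their backs; the gripper's body (76 mm by 85 mm) begins 54 mm behind the grasp point. The pads swing forward as they close: fully open they stand 13 mm farther back than shut.
Start: joints at [-1.168, 0.332, -0.065, 1.46, 0.022, 1.35, -0.088], TCP at [0.258, 0.569, 0.231] pointing down, gripper open.
Joint ranges: [-2.6, 2.6], [-0.5, 2.12], [-1.47, 1.34], [0.16, 2.42], [-1.27, 4.41], [0.06, 2.06], [-2.6, 2.6]. Speed limits (rad/s): [2.22, 2.22, 2.79, 2.79, 3.14, 3.14, 3.14].

## Interface

Orientations are given as a unit quaternion [x, y, z, w].
In Python, from workcell import manip gives the robot as it stands.
- The arm moves only by the shell command python3 -m pendant 'ROWS' [OPENING] [FORCE]. ROWS is a JSON object of lists of equal length, an entry for each row: "offset": the shift along the tool's x, y, z scaled (see below), a list of three; "turn": the turn, a rotation vector about the tool's x, y, z scaled (see below), a list of three. A call has 1 to 12 rows; each row is the pose to reach, as a shift and turn from the pose measured when the call began, along the tool's axes at that moment; what a row does not reach only later rows make up. The controller multiplies each number of a shift by 200 mm and each number of a turn by 45 degrees. A row lasts 1/8 s, in which the tool goes at most 62.5 mm and 10.7 degrees, less where a joint would pass 70% of its speed; a pose out of reach is approached as far as the arm can. A call with a number of a shift or a turn outside -1 to 1 is refused whole. A call with a gripper value outside its range is refused whole. OPENING is the opening in per cent of the stroke, from 0 (shut) to 100 (fully open), set as the call begins (- or left out, the last holds). The fingers move at their own pace and stop on an object; FORCE is the grip in N (left out, the last holds). Time passes only in rows, so rows that repeat a pose let the fingers close. It gives the time, the measured TCP pose, the force and the opening at its end, in the units of the state.
- manip.get_obs(): the state, without advancing time (a new reading comes with each control period).
- manip.camera(name): name is "scene" or "top" or "wrist"; returns (picture, depth): 400x640x3 uint8, red, green, blue; 400x640 float32, m along the optical axis (not along the pixel's ray), 0 where there is no reading.
- manip.camera_model(name): a dict with "intrinsics" (3x3 intrinsics, pixels), "R" (3x3) and "t" (3): a world point X has camera coordinates R X + t; the wrist camera has in their place "tool_from_camera" (4x4, takes a point from camera to tool coordinates, whose origin is the TCP and whose axes are the tool frame's). Camera axes: x right, y down, z forward; pixel columns grow to the right and rows downward; lengths in m; the calibration is good to about 2 mm. The wrist camera is an equidistant fisheye: a pixel r from the principal point sees the ray r / f radians off the axis. A picture is of the moment at which its call begins: read the wrist's pose just before it. camera_model takes no time and is no camera call.
- manip.hand_in(): hands the job in, once; it reports no verdict.
The state is a dict: "clock": time; "joint_pos": joint angles; "joint_velocities": joint speeds; "tau": joint torques, N m; "position": TCP position; "ee_rot": TCP orientation; "ft_force": force on the tool from outside, world axes, zero at the start; "torque": the same for the moment, N m; "grip_width": opening from 0.0 (shut) to 1.0 (fully open).
Only numpy, scipy, OpenCV 4.12 (cv2) and the standard library are available. Lean on these libraries where they do the work, as an engineer would, in place of code of your own. Each camera call takes 0.05 s, during which the arm holds its last target. There are 200 camera calls.

## Task

Pack the yellow caddy for the next class. In the lens holder (the black base with four pins) build up, between the pins and in this order from the bottom, the black spacer, the clear pale-blue lens and the brass retaining ring, all lying flat; stand the white-capped specimen pot upright in the white-walled pocket beside it. Leave the amber filter, the blue ring, the red-capped pot and the beaker where they are.

Things in the scene. Friction and masses are not known exactly. Their poses are not given: they have to be found in the camera images.
- lens_holder: Lens holder, fixed in the yellow caddy. Black base 88 x 88 x 6 mm (seat for the stack at z = 6 mm) and four upright 8 mm steel pins at x, y = +/-23 mm, tapered over the top 10 mm, ending at z = 54 mm. 52 mm discs fit between the pins with 2.5 mm play all round; 38 mm gaps between pins on the +/-x and +/-y sides admit fingers. Origin: centre of the underside, 5 mm above the bench; z up.
- pot_pocket: Pot pocket: white square frame 70 mm outside, 62 inside, 10 mm high, floor at z = 4 mm. Origin: centre of underside, 5 mm above the bench; x, y along its sides, z up. It and the holder lie 140 mm apart (either way round) in the fixed yellow caddy, a tray 150 x 290 mm with 5 mm walls 22 mm high; tray walls stand 70 mm from both centres, the long side runs from one to the other.
- spacer_mid (a point): Spacer to pack: black plastic ring, 52 mm outside, 38 mm hole, 16 mm thick, about 30 g. Origin: its centre, half-way up; z up. Starts lying flat on the bench, anywhere among the others.
- lens_mid (a point): Lens blank to pack: clear, pale-blue glass disc, 52 mm across, 12 mm thick at the edge, with a slight dome 3 mm higher in the middle of its top side (34 mm across), about 60 g. It must lie dome up, as it starts. Origin: its centre, half-way up the edge (6 mm above its underside); z up. Starts flat on the bench, anywhere among the others.
- retainer_mid (a point): Retaining ring to pack: brass-coloured ring, 52 mm outside, 40 mm hole, 12 mm thick, about 60 g. Origin: its centre, half-way up; z up. Starts lying flat on the bench, anywhere among the others.
- pot_mid (a point): Specimen pot to pack: upright round pot with a WHITE cap, 65 mm tall, body cream, 40 mm across, cap 42 mm across and 16 mm high, about 70 g. Origin: its centre, half-way up (32.5 mm above its underside); z up. Starts upright on the bench.
- filter_mid (a point): Look-alike to leave: AMBER disc, same shape and size as the lens. Origin: its centre, half-way up; z up. Starts lying flat on the bench, anywhere among the others.
- blue_ring_mid (a point): Look-alike to leave: BLUE ring, same shape and size as the retaining ring. Origin: its centre, half-way up; z up. Starts lying flat on the bench, anywhere among the others.
- red_pot_mid (a point): Look-alike to leave: pot with a RED cap, same shape and size as the white-capped pot. Origin: half-way up; z up.
- beaker_mid (a point): Bystander to leave: empty glass beaker, 64 mm across, 85 mm tall. Origin: half-way up; z up. Neighbouring loose things stand at least 95 mm apart, centre to centre.
Not all that is in view belongs to the job. Leave any green or purple look-alike of the part that bears spacer_mid alone. Leave any turquoise look-alike of the part that bears pot_mid alone.

How it is judged:
By the outcome, as a careful person would: the job done as asked, in the order asked, and still so for the second after the job is handed in, with the robot touching nothing.
It also fails if it takes over 109 s, if anything falls off the work surface, if the arm or the gripper's body presses on something with over 40 N, if the wrist force passes 120 N, or if a joint passes its speed limit or range.

## Working session

There is one attempt and no reset: what is moved stays moved. The work goes in short steps, Python scripts to look and compute and a shell command to move; the robot and the scene stay as the last step left them, time stands still between calls to the robot, and variables do not carry over. Pictures are saved under pics/ and viewed, about 12 in all and at most 16, crops included, and the job is handed in when it is done.

```bash
mkdir -p pics; ls; cat > h.py <<'E'
import numpy as np, cv2
from scipy.spatial.transform import Rotation as Ro
from workcell import manip
def ray(cam,u,v,z,M=None):
    M=M or manip.camera_model(cam);K=np.array(M['intrinsics'])
    d=np.linalg.inv(K)@[u,v,1]
    R=np.array(M['R']);c=-R.T@np.array(M['t']);w=R.T@d
    return c+w*(z-c[2])/w[2]
def proj(cam,X):
    M=manip.camera_model(cam);p=np.array(M['intrinsics'])@(np.array(M['R'])@np.array(X)+np.array(M['t']));return p[:2]/p[2]
E
python3 - <<'E'
from h import *
o=manip.get_obs();print(o['clock'],o['position'],o['ee_rot'],o['grip_width'],manip.pinch_z)
ims=[]
for n in('top','scene'):
    p,d=manip.camera(n);np.savez(f'pics/{n}.npz',p=p,d=d);cv2.imwrite(f'pics/{n}.png',p[...,::-1])
    m=manip.camera_model(n);print(n,np.round(-np.array(m['R']).T@m['t'],3),np.round(m['intrinsics'],1).tolist())
print(manip.camera_model('wrist'))
E
```

```text
pics
0.0 [0.25800678 0.5688484  0.23051498] [ 0.59464013  0.3826665  -0.38348805 -0.59405924] 0.9994801531666384 0.0187
top [ 0.413 -0.011  1.173] [[398.8, 0.0, 322.1], [0.0, 398.8, 196.6], [0.0, 0.0, 1.0]]
scene [1.054 0.038 0.82 ] [[420.2, 0.0, 318.5], [0.0, 420.2, 199.1], [0.0, 0.0, 1.0]]
{'intrinsics': array([[309.70691629,   0.        , 320.42741186],
       [  0.        , 309.70691629, 204.36195855],
       [  0.        ,   0.        ,   1.        ]]), 'tool_from_camera': array([[ 9.99999550e-01, -1.69722703e-04,  9.33679733e-04,
        -1.28802159e-03],
       [-9.37819075e-04, -3.27197498e-01,  9.44955511e-01,
        -1.42261655e-01],
       [ 1.45117269e-04, -9.44955961e-01, -3.27197510e-01,
         8.37429205e-02],
       [ 0.00000000e+00,  0.00000000e+00,  0.00000000e+00,
         1.00000000e+00]])}
```

View pics/top.png

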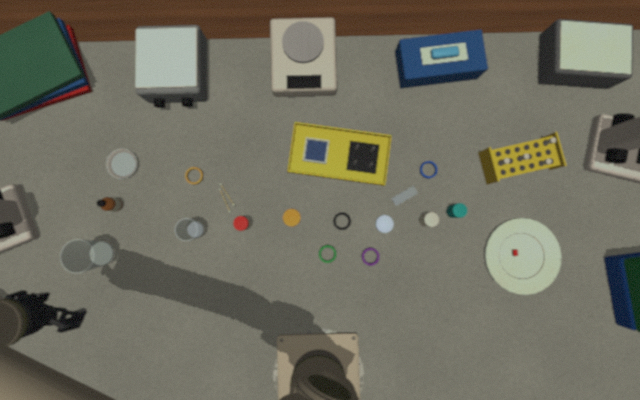

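View pics/scene.png

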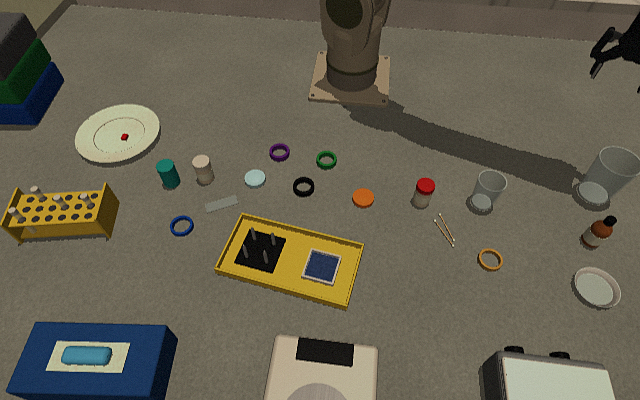

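```bash
cat > m1.py <<'E'
from h import *
B={'spacer':((342,221),(303,186),.016),'lens':((385,224),(255,178),.012),'ret':((194,175),(490,259),.012),
'pot':((431,219),(203,163),.065),'filter':((291,217),(363,198),.012),'blue':((428,169),(181,226),.012),'red':((241,223),(425,187),.065),'green':((327,253),(326,159),.016),'purple':((370,256),(279,152),.016),'turq':((458,210),(168,170),.065)}
for i,n in enumerate(('top','scene')):
    p=np.load(f'pics/{n}.npz')['p']; lab=cv2.cvtColor(p,cv2.COLOR_RGB2LAB).astype(float)
    for k,b in B.items():
        u,v=b[i];r=14;s=lab[v-r:v+r+1,u-r:u+r+1]
        edge=np.concatenate([s[0],s[-1],s[:,0],s[:,-1]]);bg=np.median(edge,0)
        m=(np.linalg.norm(s-bg,axis=2)>22).astype(np.uint8)
        c,_=cv2.findContours(m,cv2.RETR_EXTERNAL,cv2.CHAIN_APPROX_NONE)
        c=max(c,key=cv2.contourArea);h=cv2.convexHull(c);x,y,w,hh=cv2.boundingRect(h)
        M=cv2.moments(h);cu,cv_=M['m10']/M['m00']+u-r,M['m01']/M['m00']+v-r
        print(n,k,np.round([cu,cv_],1),(w,hh),np.round(ray(n,cu,cv_,b[2]*(1 if 'pot' not in k else 1)),4)[:2])
p=np.load('pics/top.npz')['p'];a=cv2.resize(p[110:270,280:480],None,fx=4,fy=4,interpolation=cv2.INTER_CUBIC);cv2.imwrite('pics/crop1.png',cv2.convertScaleAbs(a[:600,:,::-1],alpha=1.3))
E
python3 m1.py
python3 - <<'E'
from h import *
o=manip.get_obs();print(Ro.from_quat(o['ee_rot']).as_matrix().round(3))
p,d=manip.camera('wrist');cv2.imwrite('pics/w0.png',p[...,::-1])
E
```

```text
top spacer [341.5 220.6] (18, 18) [ 0.4353 -0.0783]
top lens [384.5 223.5] (18, 18) [ 0.4236 -0.2032]
top ret [194.  175.1] (17, 17) [0.5798 0.3491]
top pot [428.7 219. ] (20, 15) [ 0.4324 -0.3182]
top filter [291.2 217.1] (18, 17) [0.4496 0.0674]
top blue [427.9 169.3] (19, 18) [ 0.5792 -0.3377]
top red [242.5 222.3] (20, 16) [0.4371 0.199 ]
top green [327.1 253.2] (17, 19) [ 0.3427 -0.0337]
top purple [370. 256.] (19, 19) [ 0.3312 -0.1571]
top turq [455.5 210.1] (21, 15) [ 0.455  -0.3943]
scene spacer [303.3 186.9] (22, 22) [ 0.4428 -0.0786]
scene lens [254.6 178.6] (22, 20) [ 0.4293 -0.2021]
scene ret [489.4 259.6] (26, 24) [0.5848 0.3475]
scene pot [202.6 165.5] (23, 24) [ 0.4469 -0.3167]
scene filter [362.7 198. ] (23, 21) [0.4549 0.0662]
scene blue [181.4 225.8] (24, 22) [ 0.5852 -0.3377]
scene red [423. 189.] (24, 25) [0.4518 0.198 ]
scene green [325.9 160.3] (21, 20) [ 0.3511 -0.0343]
scene purple [279.  152.3] (21, 20) [ 0.3393 -0.1573]
scene turq [167.5 172.2] (25, 26) [ 0.4772 -0.3919]
[[ 0.413 -0.    -0.911]
 [ 0.911 -0.001  0.413]
 [-0.001 -1.    -0.   ]]
```

View pics/crop1.png

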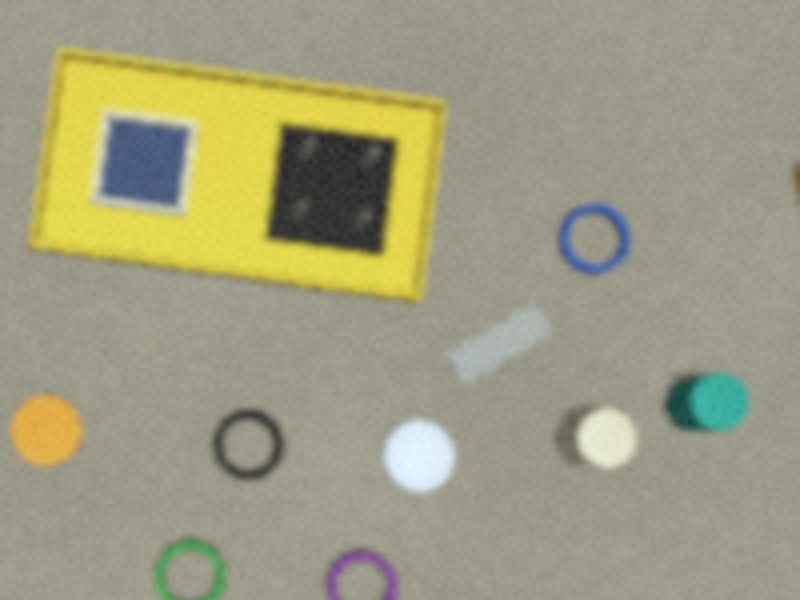

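View pics/w0.png

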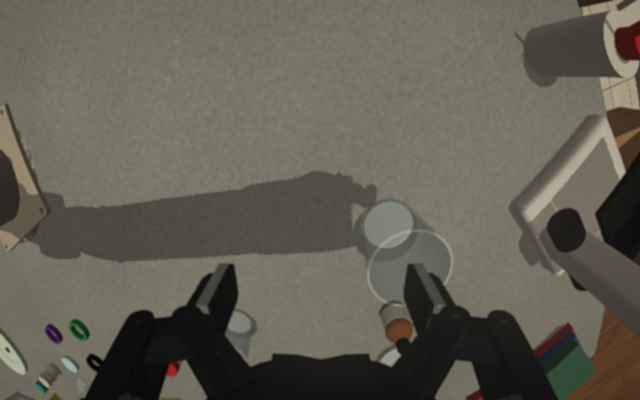

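```bash
sed -i "s/,ray(n,cu,cv_,b\[2\].*$//" m1.py; sed -i "s/b\[2\]\*(1 if 'pot' not in k else 1)/b[2]\/2/" m1.py; python3 m1.py
cat >> h.py <<'E'
def go(x,y,z,yaw=None):
    "print shift and turn (call units) from measured pose to world TCP xyz, yaw (deg) of tool x, tool y down"
    o=manip.get_obs();R=Ro.from_quat(o['ee_rot']);p=np.array(o['position'])
    s=R.inv().apply(np.array([x,y,z])-p)/.2
    t=np.zeros(3)
    if yaw is not None:
        a=np.deg2rad(yaw);X=np.array([np.cos(a),np.sin(a),0]);Y=np.array([0,0,-1.]);Z=np.cross(X,Y)
        t=(R.inv()*Ro.from_matrix(np.stack([X,Y,Z],1))).as_rotvec()/(np.pi/4)
    print('offset',s.round(3).tolist(),'turn',t.round(3).tolist())
E
python3 - <<'E'
from h import *
p=np.load('pics/top.npz')['p'];h=cv2.cvtColor(p,cv2.COLOR_RGB2HSV)
m=cv2.inRange(h,(20,130,80),(35,255,255));m[:110]=0;m[200:]=0;m[:,:270]=0;m[:,410:]=0
c=max(cv2.findContours(m,cv2.RETR_EXTERNAL,cv2.CHAIN_APPROX_NONE)[0],key=cv2.contourArea)
w=np.array([ray('top',u,v,.022)[:2] for u,v in c[:,0]],np.float32)*1000
r=cv2.minAreaRect(w);print(r);b=cv2.boxPoints(r);print(b)
c0=np.array(r[0])/1000
e=max([b[1]-b[0],b[2]-b[1]],key=np.linalg.norm);e=e/np.linalg.norm(e);e*=-np.sign(e[1])
print(np.rad2deg(np.arctan2(e[1],e[0])),'holder',c0+.07*e,'pocket',c0-.07*e)
go(.43,-.078,.2,-7.5)
E
```

```text
top spacer [341.5 220.6] (18, 18) [ 0.4355 -0.0788]
top lens [384.5 223.5] (18, 18) [ 0.4237 -0.2042]
top ret [194.  175.1] (17, 17) [0.5807 0.351 ]
top pot [428.7 219. ] (20, 15) [ 0.4329 -0.3272]
top filter [291.2 217.1] (18, 17) [0.4498 0.0678]
top blue [427.9 169.3] (19, 18) [ 0.58   -0.3394]
top red [242.5 222.3] (20, 16) [0.4377 0.2052]
top green [327.1 253.2] (17, 19) [ 0.3423 -0.0339]
top purple [370. 256.] (19, 19) [ 0.3307 -0.1581]
top turq [455.5 210.1] (21, 15) [ 0.4562 -0.4056]
scene spacer [303.3 186.9] (22, 22) [ 0.4367 -0.0797]
scene lens [254.6 178.6] (22, 20) [ 0.4246 -0.2038]
scene ret [489.4 259.6] (26, 24) [0.5813 0.3498]
scene pot [202.6 165.5] (23, 24) [ 0.4208 -0.3319]
scene filter [362.7 198. ] (23, 21) [0.4505 0.0664]
scene blue [181.4 225.8] (24, 22) [ 0.5817 -0.3405]
scene red [423. 189.] (24, 25) [0.4259 0.2049]
scene green [325.9 160.3] (21, 20) [ 0.3441 -0.035 ]
scene purple [279.  152.3] (21, 20) [ 0.3322 -0.1592]
scene turq [167.5 172.2] (25, 26) [ 0.4524 -0.4104]
((632.391845703125, -77.16484069824219), (286.7350158691406, 149.7037353515625), 80.56769561767578)
[[ 535.05664  -206.32712 ]
 [ 682.7363   -230.8609  ]
 [ 729.72705    51.997437]
 [ 582.04736    76.53122 ]]
-99.4323 holder [ 0.6209201  -0.14621844] pocket [ 0.64386359 -0.00811124]
offset [-2.591, 0.156, -2.119] turn [0.001, 1.624, -0.001]
```

```bash
echo "Look-alikes (top px): rings black(342,221)* green(327,253) purple(370,256) blue(428,169) brass(194,175)*; discs pale-blue(385,224)* amber(291,217) dish(122,163); pots white(431,219)* red(241,223) turquoise(458,210)"
python3 -m pendant '{"offset":[[-1,0.05,-0.8],[-1,0.05,-0.8],[-1,0.05,-0.8],[-1,0.05,-0.8],[-1,0.05,-0.8],[-1,0.05,-0.8]],"turn":[[0,0,0],[0,0,0],[0,0,0],[0,0,0],[0,0,0],[0,0,0]]}' 80 40
python3 -m pendant '{"offset":[[-1,0.05,-0.8],[-1,0.05,-0.8],[-1,0.05,-0.8],[-1,0.05,-0.8],[-1,0.05,-0.8],[-1,0.05,-0.8]],"turn":[[0,0.9,0],[0,0.9,0],[0,0.9,0],[0,0.9,0],[0,0.9,0],[0,0.9,0]]}'
python3 -c "
from h import *
go(.436,-.079,.15,-9.4);print(manip.get_obs()['joint_pos'].round(2) if hasattr(manip.get_obs()['joint_pos'],'round') else manip.get_obs()['joint_pos'])"
```

```text
Look-alikes (top px): rings black(342,221)* green(327,253) purple(370,256) blue(428,169) brass(194,175)*; discs pale-blue(385,224)* amber(291,217) dish(122,163); pots white(431,219)* red(241,223) turquoise(458,210)
clock: 0.9
position: [0.3211, 0.3207, 0.2211]
ee_rot: [0.595, 0.383, -0.383, -0.594]
ft_force: [0.1, 0.1, 0.1]
grip_width: 0.797
clock: 1.65
position: [0.3843, 0.0736, 0.2113]
ee_rot: [0.69, 0.154, -0.154, -0.69]
ft_force: [-0.1, 0.5, -0.4]
grip_width: 0.796
offset [-0.091, 0.307, -0.801] turn [0.001, 0.768, -0.0]
[-0.66 -0.21  0.31  2.06  0.07  1.28  0.07]
```

```bash

python3 -m pendant '{"offset":[[-0.091,0.307,-0.801],[-0.091,0.307,-0.801],[-0.091,0.307,-0.801],[-0.091,0.307,-0.801],[-0.091,0.307,-0.801],[-0.091,0.307,-0.801]],"turn":[[0,0.768,0],[0,0.768,0],[0,0.768,0],[0,0.768,0],[0,0.768,0],[0,0.768,0]]}'
cat >> h.py <<'E'
def wray(u,v,z,o):
    "fisheye pixels -> world points on plane z"
    M=manip.camera_model('wrist');K=M['intrinsics'];T=M['tool_from_camera']
    u=np.atleast_1d(u).astype(float);v=np.atleast_1d(v).astype(float)
    a=(u-K[0,2])/K[0,0];b=(v-K[1,2])/K[1,1];r=np.hypot(a,b)+1e-9
    d=np.stack([np.sin(r)*a/r,np.sin(r)*b/r,np.cos(r)],1)
    R=Ro.from_quat(o['ee_rot'])
    w=R.apply(d@T[:3,:3].T);c=R.apply(T[:3,3])+o['position']
    return c+w*((z-c[2])/w[:,2])[:,None]
def wproj(X,o):
    M=manip.camera_model('wrist');K=M['intrinsics'];T=M['tool_from_camera']
    t=Ro.from_quat(o['ee_rot']).inv().apply(np.array(X)-o['position']);c=T[:3,:3].T@(t-T[:3,3])
    th=np.arctan2(np.hypot(c[0],c[1]),c[2]);k=th/np.hypot(c[0],c[1])
    return K[0,0]*k*c[0]+K[0,2],K[1,1]*k*c[1]+K[1,2]
def wlook(name):
    o=manip.get_obs();p,d=manip.camera('wrist');cv2.imwrite(f'pics/{name}.png',p[...,::-1]);return o,p
E
python3 - <<'E'
from h import *
o,p=wlook('w1');print(wproj([.436,-.079,.008],o),wproj([.621,-.146,.011],o),o['position'])
E
```

```text
clock: 2.4
position: [0.4364, -0.0775, 0.1501]
ee_rot: [0.705, -0.056, 0.056, -0.705]
ft_force: [0.3, -0.0, 0.8]
grip_width: 0.8
(np.float64(319.8203067453409), np.float64(190.9046386365786)) (np.float64(494.4371933282066), np.float64(225.0059290170663)) [ 0.43639531 -0.07746112  0.15006722]
```

View pics/w1.png

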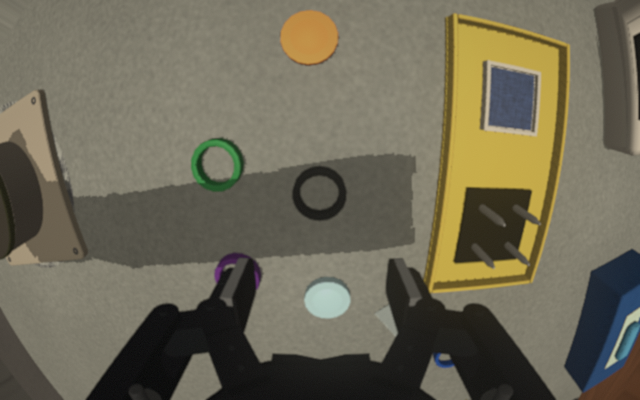

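```bash
cat > m2.py <<'E'
from h import *
import sys
def rect(m,z,o,lab):
    c=max(cv2.findContours(m,cv2.RETR_EXTERNAL,cv2.CHAIN_APPROX_NONE)[0],key=cv2.contourArea)
    w=wray(c[:,0,0],c[:,0,1],z,o)[:,:2].astype(np.float32)*1000
    r=cv2.minAreaRect(w);print(lab,np.round(r[0],1),np.round(r[1],1),round(r[2],2))
def disc(m,z,o,lab):
    c=max(cv2.findContours(m,cv2.RETR_EXTERNAL,cv2.CHAIN_APPROX_NONE)[0],key=cv2.contourArea);h=cv2.convexHull(c)
    w=wray(h[:,0,0],h[:,0,1],z,o)[:,:2].astype(np.float32)*1000
    (e,a,t)=cv2.fitEllipse(w);print(lab,np.round(e,1),np.round(a,1))
def roi(m,x0,x1,y0,y1):
    k=np.zeros_like(m);k[y0:y1,x0:x1]=m[y0:y1,x0:x1];return k
E
python3 - <<'E'
from m2 import *
p=cv2.imread('pics/w1.png')[...,::-1].copy();o=manip.get_obs()
h=cv2.cvtColor(p,cv2.COLOR_RGB2HSV);V=h[...,2];S=h[...,1]
print('shadow V',V[230,150],'ring V',V[170:215,295:345].min(),'base',h[245,475],'bench',V[320,150], 'white',h[62:70,500:512].mean((0,1)))
disc(roi((V<52).astype(np.uint8),285,355,160,225),.008,o,'spacer')
yel=cv2.inRange(h,(18,110,60),(38,255,255))
k=cv2.morphologyEx(roi(((yel==0)&(V<70)).astype(np.uint8),440,560,165,285),cv2.MORPH_CLOSE,np.ones((7,7)))
k=cv2.morphologyEx(k,cv2.MORPH_OPEN,np.ones((5,5)));rect(k,.011,o,'base')
rect(roi((yel==0).astype(np.uint8),470,550,45,150),.015,o,'frame')
cv2.imwrite('pics/m.png',k*255)
E
```

```text
shadow V 83 ring V 25 base [23 50 81] bench 19 white [ 25.21875     69.70833333 175.34375   ]
spacer [434.7 -81.9] [51.1 54. ]
base [ 620.1 -147.5] [84.9 85.9] 80.32
frame [642.6 -10.5] [70.5 75.3] 80.72
```

```bash
python3 -c "
from h import *
go(.435,-.0805,.002,-9.5)"
```

```text
offset [-0.004, 0.741, -0.015] turn [0.0, 0.007, 0.0]
```

```bash

python3 -m pendant '{"offset":[[-0.004,0.3,-0.015],[-0.004,0.6,-0.015],[-0.004,0.68,-0.015],[-0.004,0.74,-0.015],[-0.004,0.74,-0.015],[-0.004,0.74,-0.015]],"turn":[[0,0.007,0],[0,0.007,0],[0,0.007,0],[0,0.007,0],[0,0.007,0],[0,0.007,0]]}'
python3 -m pendant '{"offset":[[0,0,0],[0,0,0],[0,0,0],[0,0,0],[0,0,0]],"turn":[[0,0,0],[0,0,0],[0,0,0],[0,0,0],[0,0,0]]}' 40 40
python3 -c "
from h import *
go(.62,-.147,.15,-9.5)"
```

```text
clock: 3.2
position: [0.4363, -0.0805, 0.0035]
ee_rot: [-0.705, 0.058, -0.059, 0.705]
ft_force: [-0.3, -0.1, 0.1]
grip_width: 0.803
clock: 3.82
position: [0.437, -0.0804, 0.0048]
ee_rot: [-0.704, 0.057, -0.06, 0.705]
ft_force: [-5.1, 0.9, 15.1]
grip_width: 0.589
offset [0.96, -0.722, -0.176] turn [-0.002, 0.0, 0.005]
```

```bash

python3 -m pendant '{"offset":[[0,-0.3,0],[0,-0.5,0],[0.25,-0.5,-0.05],[0.55,-0.5,-0.1],[0.85,-0.5,-0.15],[0.96,-0.5,-0.176],[0.96,-0.5,-0.176],[0.96,-0.5,-0.176],[0.96,-0.5,-0.176]],"turn":[[0,0,0],[0,0,0],[0,0,0],[0,0,0],[0,0,0],[0,0,0],[0,0,0],[0,0,0],[0,0,0]]}'
python3 - <<'E'
from h import *
o,p=wlook('w2');a=p[120:400,180:470];cv2.imwrite('pics/w2c.png',cv2.convertScaleAbs(cv2.resize(a,None,fx=2,fy=2)[...,::-1],alpha=1.6))
print(wproj([.62,-.147,.011],o))
E
```

```text
clock: 4.95
position: [0.6197, -0.1464, 0.106]
ee_rot: [-0.704, 0.057, -0.06, 0.705]
ft_force: [-0.2, 0.1, -0.6]
grip_width: 0.587
(np.float64(319.93095237711043), np.float64(206.52178435053492))
```

View pics/w2c.png

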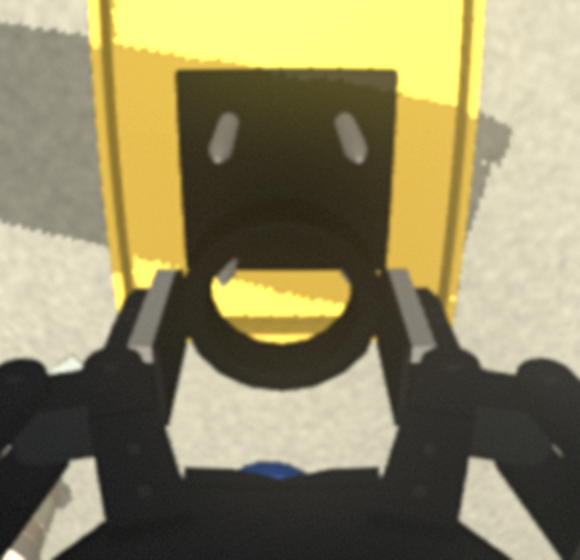

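```bash
python3 - <<'E'
from h import *
o=manip.get_obs();R=Ro.from_quat(o['ee_rot'])
def t(pts,z):
    pts=np.array(pts,float);w=wray(pts[:,0],pts[:,1],z,o);return (R.inv().apply(w-o['position'])*1000).round(1)[:,[0,2]]
print('ring',t([[321.75,272.3]],.109),t([[284.5,0+272.3],[370,272.3],[321.7,230],[321.7,314.5]],.109).tolist())
print('base',t([[268.5,155.5],[378.5,155],[273.5,254],[373.5,254]],.011).tolist())
print('pins',t([[289,199],[359.5,199]],.058).tolist())
print(R.as_matrix().round(3))
E
```

```text
ring [[ 1.1 -2.7]] [[-18.5, -2.8], [26.7, -3.1], [1.0, 21.6], [1.2, -31.4]]
base [[-40.2, 41.5], [46.0, 42.0], [-40.5, -44.6], [46.9, -44.9]]
pins [[-20.0, 21.0], [25.8, 21.0]]
[[ 0.986  0.005  0.165]
 [-0.165  0.002  0.986]
 [ 0.004 -1.     0.003]]
```

```bash
python3 - <<'E'
from h import *
o=manip.get_obs();R=Ro.from_quat(o['ee_rot'])
def t(u,v,z): return (R.inv().apply(wray(u,v,z,o)[0]-o['position'])*1000).round(1)[[0,2]]
print(t(321,292.5,.101)[1]+19,t(321.75,314.5,.117)[1]+26)
print((t(273.5,272,.109)+t(370,272,.109))/2)
E
```

```text
-2.3999999999999986 1.1999999999999993
[ 1.15 -2.85]
```

```bash

python3 -m pendant '{"offset":[[0.0095,0.1,-0.005],[0.0095,0.2,-0.005],[0.0095,0.24,-0.005],[0.0095,0.28,-0.005],[0.0095,0.32,-0.005],[0.0095,0.32,-0.005]],"turn":[[0,0,0],[0,0,0],[0,0,0],[0,0,0],[0,0,0],[0,0,0]]}'
python3 -c "
from h import *
go(.62,-.147,.0175)"
```

```text
clock: 5.75
position: [0.6215, -0.1476, 0.0415]
ee_rot: [-0.704, 0.057, -0.06, 0.705]
ft_force: [0.5, 0.2, -0.2]
grip_width: 0.579
offset [-0.008, 0.12, 0.001] turn [0.0, 0.0, 0.0]
```

```bash

python3 -m pendant '{"offset":[[0,0.06,0],[0,0.1,0],[0,0.12,0],[0,0.125,0],[0,0.125,0]],"turn":[[0,0,0],[0,0,0],[0,0,0],[0,0,0],[0,0,0]]}'
python3 -m pendant '{"offset":[[0,0,0],[0,0,0],[0,0,0],[0,-0.2,0],[0,-0.5,0],[0,-0.5,0],[0,-0.5,0]],"turn":[[0,0,0],[0,0,0],[0,0,0],[0,0,0],[0,0,0],[0,0,0],[0,0,0]]}' 76
python3 -c "
from h import *
go(.424,-.205,.13,-9.5)"
```

```text
clock: 6.38
position: [0.6217, -0.1475, 0.0166]
ee_rot: [-0.704, 0.057, -0.06, 0.705]
ft_force: [0.3, 0.1, -0.2]
grip_width: 0.581
clock: 7.25
position: [0.6213, -0.1476, 0.1165]
ee_rot: [-0.704, 0.057, -0.06, 0.706]
ft_force: [-1.2, -0.6, -0.1]
grip_width: 0.758
offset [-0.925, -0.072, -0.446] turn [-0.004, 0.001, 0.005]
```

```bash

python3 -m pendant '{"offset":[[-0.3,-0.05,-0.15],[-0.6,-0.05,-0.3],[-0.85,-0.05,-0.42],[-0.925,0,-0.447],[-0.925,0.1,-0.447],[-0.925,0.2,-0.447],[-0.925,0.2,-0.447],[-0.925,0.2,-0.447]],"turn":[[0,0,0],[0,0,0],[0,0,0],[0,0,0],[0,0,0],[0,0,0],[0,0,0],[0,0,0]]}' 80
python3 -c "
from h import *
go(.424,-.205,.005,-9.5)
o,p=wlook('w3');print(wproj([.424,-.205,.006],o))"
```

```text
clock: 8.25
position: [0.4241, -0.2052, 0.0756]
ee_rot: [-0.704, 0.057, -0.06, 0.705]
ft_force: [-0.9, 0.2, -0.3]
grip_width: 0.801
offset [-0.002, 0.353, 0.0] turn [-0.003, 0.0, 0.004]
(np.float64(319.3542319714274), np.float64(217.00891286320265))
```

View pics/w3.png

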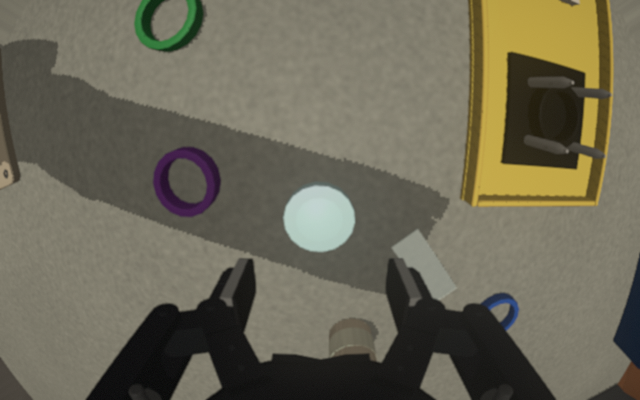

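```bash

python3 -m pendant '{"offset":[[0,0.1,0],[0,0.24,0],[0,0.32,0],[0,0.353,0],[0,0.353,0]],"turn":[[0,0,0],[0,0,0],[0,0,0],[0,0,0],[0,0,0]]}' 73
python3 -m pendant '{"offset":[[0,0,0],[0,0,0],[0,0,0],[0,0,0],[0,0,0]],"turn":[[0,0,0],[0,0,0],[0,0,0],[0,0,0],[0,0,0]]}' 40 40
python3 -c "
from h import *
go(.6215,-.1475,.125,-9.5)"
```

```text
clock: 8.93
position: [0.4249, -0.2053, 0.0055]
ee_rot: [-0.704, 0.057, -0.06, 0.705]
ft_force: [-0.4, -0.3, -0.2]
grip_width: 0.731
clock: 9.55
position: [0.4252, -0.2055, 0.0066]
ee_rot: [-0.704, 0.057, -0.06, 0.706]
ft_force: [-3.2, 1.3, 8.3]
grip_width: 0.57
offset [0.923, -0.586, 0.449] turn [-0.004, 0.0, 0.006]
```

```bash

python3 -m pendant '{"offset":[[0,-0.25,0],[0,-0.5,0],[0.3,-0.586,0.15],[0.6,-0.586,0.3],[0.85,-0.586,0.42],[0.923,-0.586,0.449],[0.923,-0.586,0.449],[0.923,-0.586,0.449],[0.923,-0.586,0.449]],"turn":[[0,0,0],[0,0,0],[0,0,0],[0,0,0],[0,0,0],[0,0,0],[0,0,0],[0,0,0],[0,0,0]]}'
python3 - <<'E'
from h import *
o,p=wlook('w4');a=p[120:400,180:470];cv2.imwrite('pics/w4c.png',cv2.convertScaleAbs(cv2.resize(a,None,fx=2,fy=2)[...,::-1],alpha=1.6))
E
```

```text
clock: 10.68
position: [0.6206, -0.1483, 0.1255]
ee_rot: [-0.704, 0.057, -0.061, 0.706]
ft_force: [0.4, -1.0, -0.8]
grip_width: 0.572
```

View pics/w4c.png

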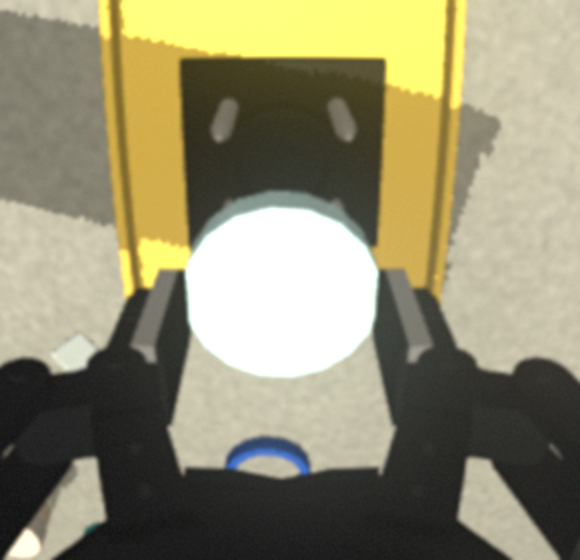

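```bash
python3 - <<'E'
from h import *
o=manip.get_obs();R=Ro.from_quat(o['ee_rot'])
def t(u,v,z): return (R.inv().apply(wray(180+u/2,120+v/2,z,o)[0]-o['position'])*1000).round(1)[[0,2]]
print('lens z',t(282,378,.1309)[1]+26,t(282,205,.1309)[1]-26,t(282,190,.1189)[1]-26,'x',t(186,290,.1309),t(378,290,.1309))
print('base',t(181,60,.011),t(384,60,.011),t(189,243,.011),t(378,243,.011))
print('pins',t(219,138,.058),t(346,138,.058))
E
```

```text
lens z 0.6000000000000014 0.6000000000000014 -0.1999999999999993 x [-23.9   3. ] [25.4  2.8]
base [-41.6  42.8] [43.9 42.8] [-42.1 -41.9] [ 45.5 -42.1]
pins [-21.4  22.1] [23.5 22.1]
```

```bash

python3 -m pendant '{"offset":[[0.003,0.12,0],[0.003,0.22,0],[0.003,0.28,0],[0.003,0.33,0],[0.003,0.38,0],[0.003,0.42,0],[0.003,0.44,0],[0.003,0.452,0],[0.003,0.452,0]],"turn":[[0,0,0],[0,0,0],[0,0,0],[0,0,0],[0,0,0],[0,0,0],[0,0,0],[0,0,0],[0,0,0]]}'
```

```text
clock: 11.85
position: [0.622, -0.1481, 0.0352]
ee_rot: [-0.704, 0.057, -0.061, 0.706]
ft_force: [-0.5, -0.1, -0.6]
grip_width: 0.567
```

Down without contact forces; release and rise.

```bash

python3 -m pendant '{"offset":[[0,0.005,0],[0,0.005,0],[0,0.005,0],[0,-0.2,0],[0,-0.5,0],[0,-0.6,0],[0,-0.6,0]],"turn":[[0,0,0],[0,0,0],[0,0,0],[0,0,0],[0,0,0],[0,0,0],[0,0,0]]}' 76
python3 - <<'E'
from h import *
o,p=wlook('w5');a=p[120:330,200:440];cv2.imwrite('pics/w5c.png',cv2.convertScaleAbs(cv2.resize(a,None,fx=2.5,fy=2.5)[...,::-1],alpha=1.5))
go(.581,.3485,.135,-9.5)
E
```

```text
clock: 12.72
position: [0.622, -0.1485, 0.1566]
ee_rot: [-0.703, 0.056, -0.062, 0.706]
ft_force: [-0.2, 0.5, 0.0]
grip_width: 0.757
offset [-0.611, 0.105, 2.415] turn [-0.005, -0.001, 0.007]
```

View pics/w5c.png

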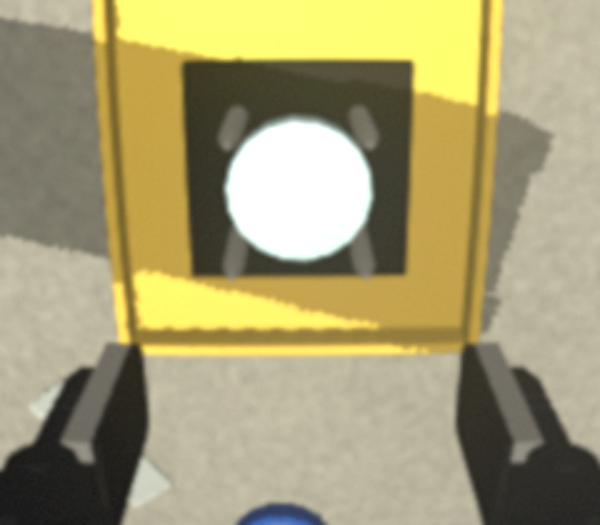

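```bash

python3 -m pendant '{"offset":[[-0.1,0,0.3],[-0.15,0,0.6],[-0.2,0,0.9],[-0.25,0,1],[-0.25,0,1]],"turn":[[0,0,0],[0,0,0],[0,0,0],[-0.005,0,0.007],[-0.005,0,0.007]]}'
python3 -m pendant '{"offset":[[-0.1,0,0.3],[-0.15,0,0.6],[-0.2,0,0.9],[-0.25,0,1],[-0.25,0,1]],"turn":[[0,0,0],[0,0,0],[0,0,0],[0,0,0],[0,0,0]]}'
python3 -c "
from h import *
go(.581,.3485,.1,-9.5);print(manip.get_obs()['joint_pos'])"
```

```text
clock: 13.4
position: [0.6039, 0.0599, 0.1533]
ee_rot: [0.705, -0.058, 0.056, -0.705]
ft_force: [0.1, -0.5, -0.7]
grip_width: 0.76
clock: 14.02
position: [0.5864, 0.2653, 0.1521]
ee_rot: [0.705, -0.059, 0.055, -0.704]
ft_force: [-0.9, -1.3, -0.2]
grip_width: 0.761
offset [-0.092, 0.26, 0.407] turn [0.003, 0.006, -0.005]
[-0.90663564  0.46615007  0.55279852  1.52968396 -0.25422491  1.22277314
 -0.4747432 ]
```

```bash

python3 -m pendant '{"offset":[[-0.05,0,0.25],[-0.092,0.1,0.407],[-0.092,0.26,0.407],[-0.092,0.26,0.407],[-0.092,0.26,0.407]],"turn":[[0.003,0.006,-0.005],[0.003,0.006,-0.005],[0.003,0.006,-0.005],[0.003,0.006,-0.005],[0.003,0.006,-0.005]]}' 80
python3 - <<'E'
from m2 import *
o,p=wlook('w6');h=cv2.cvtColor(p,cv2.COLOR_RGB2HSV)
u,v=map(int,wproj([.581,.3495,.006],o));print(u,v)
m=cv2.inRange(h,(8,110,60),(28,255,255));disc(roi(m,u-60,u+60,v-60,v+50),.006,o,'ret')
c=p[v-60:v+90,u-120:u+120];cv2.imwrite('pics/w6c.png',cv2.resize(c,None,fx=2,fy=2)[...,::-1])
go(.581,.349,.006,-9.5)
E
```

```text
clock: 14.65
position: [0.5826, 0.3461, 0.1013]
ee_rot: [0.705, -0.059, 0.06, -0.705]
ft_force: [0.9, 0.0, 0.7]
grip_width: 0.802
317 201
ret [579.9 348.7] [51.6 53.2]
offset [-0.011, 0.478, 0.009] turn [-0.001, -0.004, 0.002]
```

View pics/w6c.png

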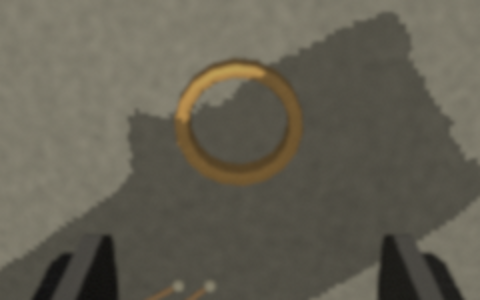

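```bash

python3 -m pendant '{"offset":[[-0.012,0.2,0.009],[-0.012,0.36,0.009],[-0.012,0.44,0.009],[-0.012,0.478,0.009],[-0.012,0.478,0.009]],"turn":[[0,0,0],[0,0,0],[0,0,0],[0,0,0],[0,0,0]]}' 73
python3 -m pendant '{"offset":[[0,0,0],[0,0,0],[0,0,0],[0,0,0],[0,0,0]],"turn":[[0,0,0],[0,0,0],[0,0,0],[0,0,0],[0,0,0]]}' 40 40
python3 -m pendant '{"offset":[[0,-0.25,0],[0,-0.5,0],[0,-0.75,0],[0,-0.75,-0.25],[0.1,-0.75,-0.5],[0.2,-0.75,-0.8],[0.2,-0.75,-1],[0.2,-0.75,-1]],"turn":[[0,0,0],[0,0,0],[0,0,0],[0,0,0],[0,0,0],[0,0,0],[0,0,0],[0,0,0]]}'
python3 -c "
from h import *
go(.6215,-.148,.14,-9.5)"
```

```text
clock: 15.32
position: [0.5813, 0.349, 0.0068]
ee_rot: [-0.704, 0.059, -0.06, 0.705]
ft_force: [0.5, 0.5, -1.2]
grip_width: 0.729
clock: 15.95
position: [0.5821, 0.3495, 0.0084]
ee_rot: [-0.704, 0.058, -0.061, 0.706]
ft_force: [-1.1, -1.6, 7.7]
grip_width: 0.551
clock: 16.95
position: [0.5877, 0.1406, 0.1589]
ee_rot: [-0.703, 0.06, -0.064, 0.705]
ft_force: [-0.6, 1.0, -0.4]
grip_width: 0.548
offset [0.418, 0.092, -1.392] turn [-0.004, -0.012, 0.006]
```

```bash

python3 -m pendant '{"offset":[[0.1,0,-0.25],[0.2,0,-0.5],[0.25,0,-0.8],[0.3,0,-1],[0.3,0,-1]],"turn":[[-0.004,-0.012,0.006],[-0.004,-0.012,0.006],[-0.004,-0.012,0.006],[-0.004,-0.012,0.006],[-0.004,-0.012,0.006]]}'
python3 -c "
from h import *
go(.6215,-.148,.14,-9.5)"
```

```text
clock: 17.58
position: [0.6119, -0.0704, 0.1592]
ee_rot: [0.705, -0.06, 0.061, -0.704]
ft_force: [0.2, 0.1, -0.7]
grip_width: 0.551
offset [0.113, 0.096, -0.374] turn [0.002, -0.006, 0.002]
```

```bash

python3 -m pendant '{"offset":[[0.06,0,-0.2],[0.113,0.05,-0.374],[0.113,0.096,-0.374],[0.113,0.096,-0.374],[0.113,0.096,-0.374],[0.113,0.096,-0.374]],"turn":[[0,0,0],[0.002,-0.006,0.002],[0.002,-0.006,0.002],[0.002,-0.006,0.002],[0.002,-0.006,0.002],[0.002,-0.006,0.002]]}'
python3 - <<'E'
from h import *
o,p=wlook('w7');a=p[120:400,180:470];cv2.imwrite('pics/w7c.png',cv2.convertScaleAbs(cv2.resize(a,None,fx=2,fy=2)[...,::-1],alpha=1.6))
E
```

```text
clock: 18.32
position: [0.6219, -0.1466, 0.1405]
ee_rot: [-0.704, 0.058, -0.058, 0.705]
ft_force: [-0.7, -1.3, -1.0]
grip_width: 0.551
```

View pics/w7c.png

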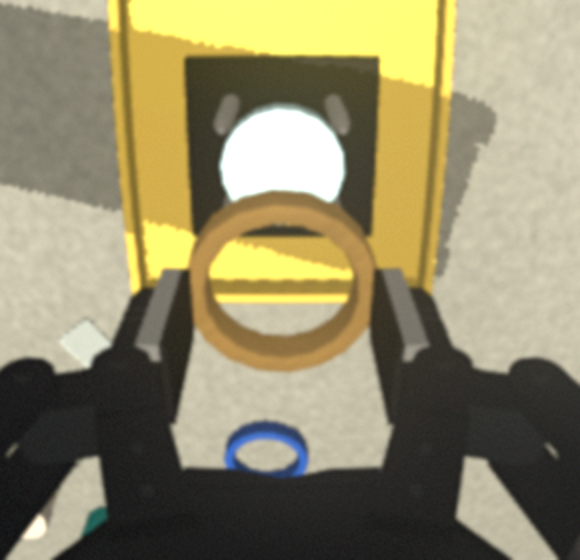

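```bash
python3 - <<'E'
from h import *
o=manip.get_obs();R=Ro.from_quat(o['ee_rot'])
def t(u,v,z): return (R.inv().apply(wray(180+u/2,120+v/2,z,o)[0]-o['position'])*1000).round(1)[[0,2]]
print('ring z',t(283,371,.1441)[1]+26,t(283,190,.1321)[1]-26,'x',t(190,280,.1441),t(377,280,.1441))
print('base',t(185,57,.011),t(379,58,.011),t(195,236,.011),t(372,236,.011))
print('pins',t(221,133,.058),t(344,133,.058),'lens',t(219,168,.039),t(346,168,.039),t(282,104,.039))
E
```

```text
ring z 1.6999999999999993 -0.8000000000000007 x [-23.    4.9] [25.2  4.8]
base [-42.2  41.8] [44.1 41.4] [-41.4 -45.5] [ 44.9 -45.5]
pins [-22.2  19.7] [24.3 19.7] lens [-25.4  -0.8] [27.6 -0.8] [ 0.9 26.5]
```

```bash

python3 -m pendant '{"offset":[[0.001,0.1,-0.01],[0.001,0.2,-0.01],[0.001,0.28,-0.01],[0.001,0.33,-0.01],[0.001,0.36,-0.01],[0.001,0.39,-0.01],[0.001,0.41,-0.01],[0.001,0.41,-0.01]],"turn":[[0,0,0],[0,0,0],[0,0,0],[0,0,0],[0,0,0],[0,0,0],[0,0,0],[0,0,0]]}'
```

```text
clock: 19.38
position: [0.6217, -0.1489, 0.0584]
ee_rot: [-0.704, 0.058, -0.058, 0.705]
ft_force: [-0.8, 0.6, 0.0]
grip_width: 0.552
```

```bash

python3 -m pendant '{"offset":[[0,0.02,0],[0,0.04,0],[0,0.05,0],[0,0.053,0],[0,0.053,0]],"turn":[[0,0,0],[0,0,0],[0,0,0],[0,0,0],[0,0,0]]}'
python3 -m pendant '{"offset":[[0,0,0],[0,0,0],[0,0,0],[0,-0.2,0],[0,-0.5,0],[0,-0.6,0],[0,-0.6,0]],"turn":[[0,0,0],[0,0,0],[0,0,0],[0,0,0],[0,0,0],[0,0,0],[0,0,0]]}' 76
python3 - <<'E'
from h import *
o,p=wlook('w8');a=p[120:330,200:440];cv2.imwrite('pics/w8c.png',cv2.convertScaleAbs(cv2.resize(a,None,fx=2.5,fy=2.5)[...,::-1],alpha=1.5))
go(.427,-.33,.14,-9.5)
E
```

```text
clock: 20.0
position: [0.6218, -0.1489, 0.0479]
ee_rot: [-0.704, 0.058, -0.058, 0.705]
ft_force: [-0.6, -0.4, -0.2]
grip_width: 0.549
clock: 20.88
position: [0.6224, -0.1491, 0.1692]
ee_rot: [-0.704, 0.057, -0.059, 0.705]
ft_force: [0.3, -0.1, 0.0]
grip_width: 0.76
offset [-0.812, 0.136, -1.054] turn [-0.001, 0.001, 0.0]
```

View pics/w8c.png

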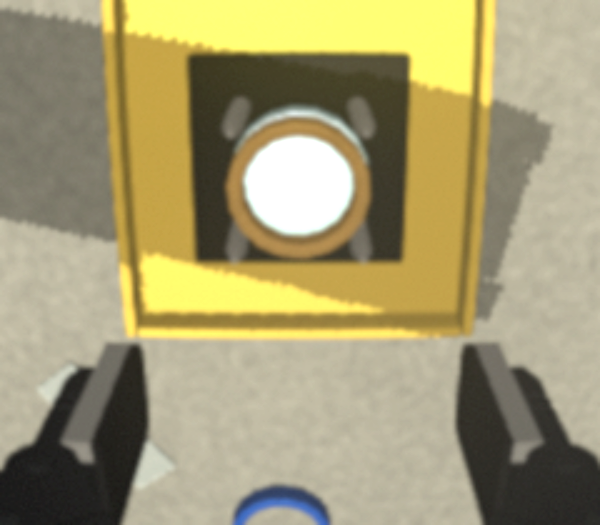

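```bash

python3 -m pendant '{"offset":[[-0.25,0,-0.25],[-0.45,0,-0.5],[-0.65,0,-0.75],[-0.81,0,-0.95],[-0.81,0.05,-1],[-0.81,0.05,-1],[-0.81,0.05,-1]],"turn":[[0,0,0],[0,0,0],[0,0,0],[0,0,0],[0,0,0],[0,0,0],[0,0,0]]}' 85
python3 - <<'E'
from h import *
o,p=wlook('w9');h=cv2.cvtColor(p,cv2.COLOR_RGB2HSV);print(wproj([.427,-.33,.065],o),wproj([.427,-.33,0],o))
cv2.imwrite('pics/w9c.png',cv2.convertScaleAbs(p[80:400,140:500,::-1],alpha=1.4))
go(.427,-.33,.14,-9.5)
E
```

```text
clock: 21.8
position: [0.43, -0.3181, 0.1565]
ee_rot: [-0.704, 0.058, -0.057, 0.705]
ft_force: [-0.6, 0.4, 0.1]
grip_width: 0.849
(np.float64(318.77676032718966), np.float64(221.36215820828335)) (np.float64(319.17291050745547), np.float64(197.14880990459633))
offset [-0.006, 0.084, -0.061] turn [-0.001, 0.005, -0.001]
```

View pics/w9c.png

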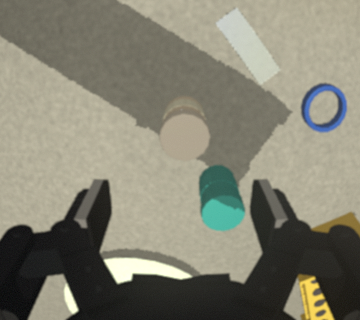

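```bash
python3 - <<'E'
from h import *
o=manip.get_obs()
c=wray(324.5,215,.065,o)[0];print(c,wray(362,292,.065,o)[0])
go(c[0]+.0003,c[1]+.001,.12,-9.5)
E
```

```text
[ 0.4326287  -0.32542968  0.065     ] [ 0.45481462 -0.40614831  0.065     ]
offset [0.019, 0.184, -0.029] turn [-0.001, 0.005, -0.001]
```

```bash

python3 -m pendant '{"offset":[[0.019,0.1,-0.029],[0.019,0.3,-0.029],[0.019,0.5,-0.029],[0.019,0.65,-0.029],[0.019,0.7,-0.029],[0.019,0.7,-0.029]],"turn":[[0,0,0],[0,0.005,0],[0,0.005,0],[0,0.005,0],[0,0.005,0],[0,0.005,0]]}'
python3 -m pendant '{"offset":[[0,0,0],[0,0,0],[0,0,0],[0,0,0],[0,0,0],[0,0,0]],"turn":[[0,0,0],[0,0,0],[0,0,0],[0,0,0],[0,0,0],[0,0,0]]}' 25 40
python3 -m pendant '{"offset":[[0,-0.2,0],[0,-0.45,0],[0,-0.65,0],[0,-0.65,0]],"turn":[[0,0,0],[0,0,0],[0,0,0],[0,0,0]]}'
python3 -c "
from h import *
go(.6435,-.0095,.15,-9.5)"
```

```text
clock: 22.6
position: [0.4332, -0.324, 0.0168]
ee_rot: [-0.704, 0.059, -0.058, 0.705]
ft_force: [0.2, 0.5, 0.1]
grip_width: 0.851
clock: 23.35
position: [0.434, -0.3243, 0.018]
ee_rot: [-0.704, 0.058, -0.059, 0.705]
ft_force: [-1.1, 1.1, 6.5]
grip_width: 0.477
clock: 23.85
position: [0.4354, -0.3254, 0.1512]
ee_rot: [0.705, -0.056, 0.061, -0.705]
ft_force: [-0.5, 0.0, -0.8]
grip_width: 0.476
offset [0.766, 0.011, 1.729] turn [-0.0, 0.001, 0.008]
```

```bash

python3 -m pendant '{"offset":[[0.1,0,0.25],[0.2,0,0.5],[0.3,0,0.75],[0.4,0,0.95],[0.4,0,0.95]],"turn":[[0,0,0],[0,0,0.004],[0,0,0.008],[0,0,0.008],[0,0,0.008]]}'
python3 -m pendant '{"offset":[[0.1,0,0.25],[0.2,0,0.5],[0.3,0,0.7],[0.366,0,0.779],[0.366,0,0.779],[0.366,0,0.779],[0.366,0,0.779]],"turn":[[0,0,0],[0,0,0],[0,0,0],[0,0,0],[0,0,0],[0,0,0],[0,0,0]]}'
python3 - <<'E'
from h import *
o,p=wlook('w10');cv2.imwrite('pics/w10c.png',cv2.convertScaleAbs(cv2.resize(p[100:400,170:470],None,fx=2,fy=2)[...,::-1],alpha=1.4))
go(.6435,-.0095,.027,-9.5)
E
```

```text
clock: 24.48
position: [0.547, -0.1469, 0.1506]
ee_rot: [-0.705, 0.056, -0.056, 0.705]
ft_force: [-1.5, 0.0, -0.0]
grip_width: 0.477
clock: 25.35
position: [0.6433, -0.0062, 0.1508]
ee_rot: [-0.704, 0.057, -0.056, 0.705]
ft_force: [0.4, -0.1, -0.8]
grip_width: 0.475
offset [0.004, 0.619, -0.018] turn [-0.001, 0.007, -0.001]
```

View pics/w10c.png

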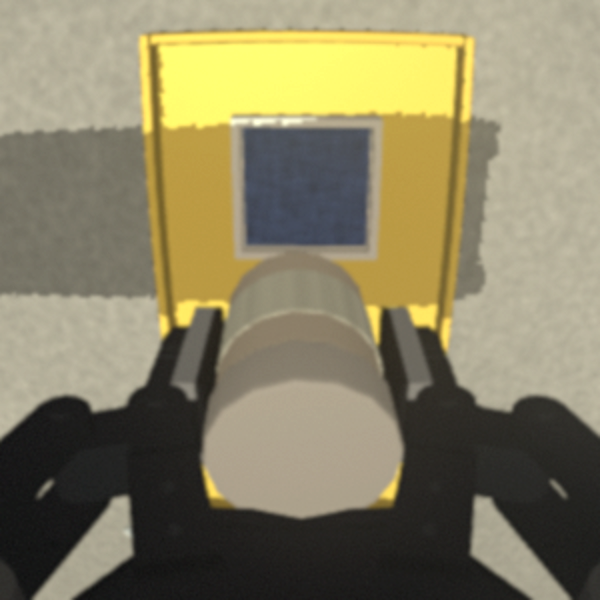

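```bash
python3 -c "
from h import *
print(wray(323.5,193.5,.015,manip.get_obs()))"
python3 -m pendant '{"offset":[[0.006,0.12,-0.018],[0.006,0.3,-0.018],[0.006,0.45,-0.018],[0.006,0.55,-0.018],[0.006,0.6,-0.018],[0.006,0.615,-0.018],[0.006,0.615,-0.018]],"turn":[[0,0,0],[0,0,0],[0,0,0],[0,0,0],[0,0,0],[0,0,0],[0,0,0]]}'
```

```text
[[ 0.6462922  -0.00844747  0.015     ]]
clock: 26.28
position: [0.6445, -0.0096, 0.0286]
ee_rot: [-0.704, 0.057, -0.057, 0.705]
ft_force: [0.5, -0.6, -0.6]
grip_width: 0.477
```

```bash

python3 -m pendant '{"offset":[[0,0.006,0],[0,0.006,0]],"turn":[[0,0,0],[0,0,0]]}'
python3 -m pendant '{"offset":[[0,0,0],[0,0,0],[0,0,0],[0,-0.15,0],[0,-0.4,0],[0,-0.7,0],[0,-0.8,0],[-0.5,-0.8,0.4],[-0.8,-0.8,0.8],[-0.8,-0.8,0.8],[-0.8,-0.8,0.8]],"turn":[[0,0,0],[0,0,0],[0,0,0],[0,0,0],[0,0,0],[0,0,0],[0,0,0],[0,0,0],[0,0,0],[0,0,0],[0,0,0]]}' 75
python3 - <<'E'
from h import *
for n in('top','scene'):
    p,d=manip.camera(n);cv2.imwrite(f'pics/{n}2.png',p[...,::-1])
    M=manip.camera_model(n);C=-np.array(M['R']).T@M['t']
    for lab,X in(('retainer',[.622,-.148,.051]),('pot',[.6445,-.0096,.074])):
        R=np.array(M['R']);u,v=proj(n,X).round().astype(int);zz=[]
        K=M['intrinsics']
        for du in range(-8,9,4):
            D=d[v-0,u+du];zz.append(round(float((R.T@(np.linalg.inv(K)@[u+du,v,1]*D-M['t']))[2]),4))
        print(n,lab,u,v,zz)
    u,v=proj(n,[.63,-.08,.03]).round().astype(int)
    if n=='scene': cv2.imwrite('pics/s2c.png',cv2.resize(p[v-75:v+75,u-100:u+100],None,fx=4,fy=4,interpolation=cv2.INTER_CUBIC)[...,::-1])
E
```

```text
clock: 26.52
position: [0.6448, -0.0095, 0.0279]
ee_rot: [-0.704, 0.056, -0.057, 0.705]
ft_force: [-0.0, 0.6, -0.2]
grip_width: 0.475
clock: 27.9
position: [0.51, 0.1767, 0.1875]
ee_rot: [-0.704, 0.056, -0.055, 0.706]
ft_force: [-0.8, 0.2, 0.3]
grip_width: 0.752
top retainer 365 154 [0.0497, 0.0425, 0.0432, 0.035, 0.0526]
top pot 316 146 [0.0075, 0.0747, 0.07, 0.0716, 0.0751]
scene retainer 258 240 [0.0399, 0.0411, 0.0417, 0.0412, 0.0362]
scene pot 321 251 [0.0734, 0.0732, 0.0748, 0.0722, 0.0753]
```

View pics/s2c.png

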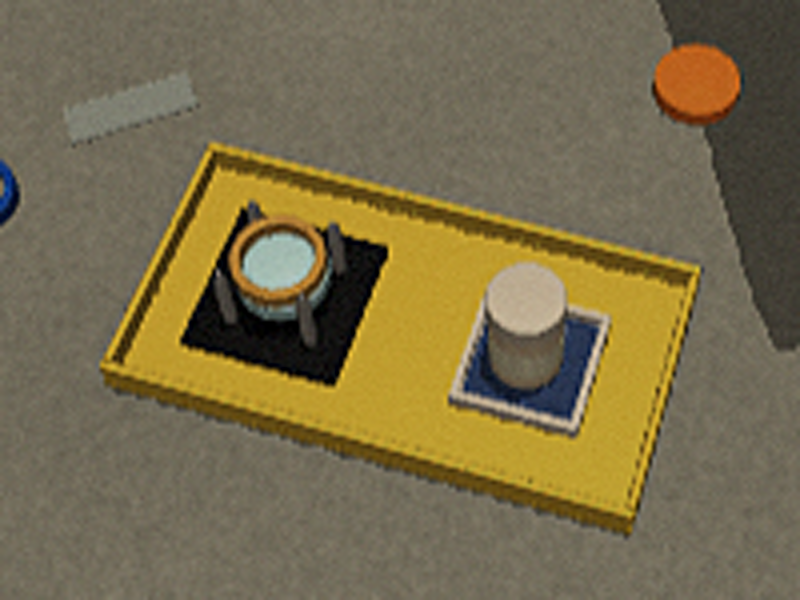

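View pics/top2.png

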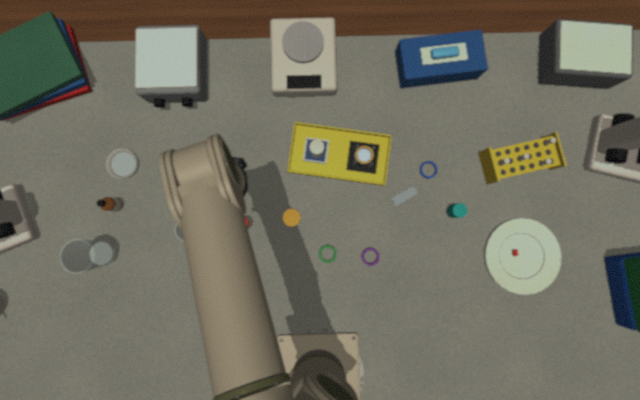

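```bash
python3 -c "
from workcell import manip
print(manip.get_obs()['ft_force'],manip.get_obs()['clock']);print(manip.hand_in())"
```

```text
[ 0.46529422 -0.15762528 -0.00397359] 28.0
the job is handed in; nothing more can be done
None
```

I packed the caddy as asked and handed it in at 28 s, with the arm holding nothing and clear of everything. The lens holder has the black spacer at the bottom, then the pale-blue lens, then the brass ring. The white-capped pot stands upright in the white-walled pocket.

**Last checks:**
- **Lens:** its centre reads 41–42 mm above the bench in both camera views, as expected with the spacer under it.
- **Brass ring:** its rim reads about 50–53 mm in the top view (51 expected), and it looks flat between the pins. Only two depth samples caught the rim; the rest fell in the hole or beside it.
- **Spacer:** the lens and ring hide it in the final views, so I judge it seated from the heights above it.
- **Pot:** its cap reads 70–75 mm (74 expected), and it looks upright inside the pocket in the scene view.
- **Things to leave:** the amber filter, blue ring, beaker and the green, purple and turquoise look-alikes look unmoved. The arm hides most of the red-capped pot in the last top view, but it never worked near that pot.

The largest wrist force I read was about 15 N, when the fingertips brushed the bench while closing on the spacer. I closed slightly higher for the later grasps. The first wrist-camera position of the spacer differed from the fixed cameras by about 2–3 mm, so I checked each part against the holder or pocket from close above before lowering it.

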